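Latch the sample shuttle in its imaging position

TASK

On the imaging stand that carries the sample dish (orange thumb plate), push the thumb plate with the fingertips until the sprung shuttle has gone well in past its stop pin, then let go so that it springs back and stays caught on the pin at its middle position. Only push: do not grip the plate, do not touch or lift the dish riding on the shuttle, and leave the other stand's shuttle and everything else on the bench where it is.

Things in the scene. Friction and masses are not known exactly. Their poses are not given: they have to be found in the camera images.
- dish_stand: Cream imaging stand, 290 (x) x 130 (y) mm, fixed to the table, that belongs to the orange plate; its deck is 45 mm high. Origin: centre of its underside; its x points along the push direction, away from the robot.
- dish_push_face (a point): Centre of the robot-side face of the orange thumb plate, the face to push. The plate stands upright at the robot-side end of the shuttle: 44 mm wide (y), 10 mm thick (x), from 60 to 108 mm above the table; this point is 84 mm above the table. Axes as the stand's. At rest at (-135, 0, 84) mm in the stand's frame.
- dish_shuttle (a joint): Aluminium shuttle with the orange plate, top 60 mm above the table. Joint value in m: 0 = out at rest, 0.080 = fully in (stand's +x). A return spring with a damper resists: 5 N at rest, 9 N at the end, plus 2 N at 50 mm/s and 3 N at the pin. Let go short of 35 mm and it returns to 0; let go beyond 45 mm and it comes back (up to 0.2 m/s) and stays caught on the pin at 0.040, the middle.
- dish_pin_tip (a point): Tip of the steel stop pin (8 mm thick, red knob outside) on the stand's +y side, 54 mm above the table, at (30, 37, 54) mm in the stand's frame when sprung in; its dark housing reaches 73 mm above the table. It works by itself: a brass ramp on the shuttle shoves it aside between 15 and 40 mm of travel, then it springs in behind.
- sample_dish_center (a point): Centre of the closed clear sample dish with a green disc on its lid, 54 mm wide, 16 mm tall, loose, lying on the shuttle between four steel posts 8 mm tall; its centre is 85 mm beyond the push face and 68 mm above the table. It rides along.
- spare_stand: The second, identical stand, with a blue thumb plate and no dish: not to be used. Origin: centre of its underside.
- spare_shuttle (a joint): Position of the shuttle with the blue plate, m, 0 = out at rest (works like the other).
- oil_bottle: Bystander: small amber bottle with black cap, 36 mm wide, 75 mm tall; origin at the centre of its underside.
- stain_jar: Bystander: clear jar with red cap, 44 mm wide, 55 mm tall; origin at the centre of its underside.
- beaker: Bystander: open glass beaker, 68 mm wide, 90 mm tall; origin at the centre of its underside.
- slide_box: Bystander: blue flat box 100 x 85 x 35 mm; origin at the centre of its underside.
- spatula: Bystander: steel spatula 170 mm long, lying along its x.
- dish_stack: Bystander: three stacked clear dishes, 58 mm wide, 45 mm tall; origin at the centre of its underside.
- sample_dish: The same sample dish; origin at the centre of its underside, 60 mm above the table at the start.
Things that resemble listed ones, but are neither listed nor needed, are in the scene too. Leave any blue look-alike of the sample_dish alone.

How it is judged:
By the outcome, as a careful person would: the job done as asked, in the order asked, and still so for the second after the job is handed in, with the robot touching nothing.
It also fails if it takes over 32 s, if anything falls off the work surface, if the arm or the gripper's body presses on something with over 40 N, if the wrist force passes 120 N, or if a joint passes its speed limit or range.

ROBOT

A 7-joint arm with a two-finger parallel gripper is mounted at the origin on the work surface. World frame = base frame: x ahead of the robot, y to its left, z up, the work surface at z = 0. Lengths are in m, angles in rad, forces in N, time in s.
With the tool pointing down it reaches from about 0.4 to 0.85 m from the base axis. Payload 4.5 kg.
Tool frame: the origin (TCP) lies midway between the tips of the shut fingers; the grasp point (between the pads) lies behind it (r.grip_point_offset is the z of the grasp point in the tool frame, in m); z points along the fingers, y is the line along which they close (so a half turn about z gives the same grasp; the last joint's range is limited). The gripper opens to 88 mm and grips with 3 to 60 N. Pads are 18 mm wide; open, the fingers measure 123 mm over their backs; the gripper's body (75 mm by 187 mm) begins 45 mm behind the grasp point.
Start: joints at [1.152, 0.689, -0.195, 1.565, 0.157, 0.902, -0.215], TCP at [0.273, -0.562, 0.239] pointing down, gripper open.
Joint ranges: [-3.01, 3.01], [-0.46, 2.08], [-1.47, 1.51], [0.13, 2.56], [-1, 4.14], [0.04, 2.09], [-2.66, 2.66]. Speed limits (rad/s): [2.57, 2.57, 3.14, 3.14, 3.14, 3.14, 3.14].

INTERFACE

Orientations are given as a unit quaternion [x, y, z, w].
In Python, from plant import r, optics, workorder gives the robot as it stands.
- The arm moves only by the shell command python3 -m creep 'ROWS' [FORCE]. ROWS is JSON, a list of rows, each an object of numbers: "grip": the gripper command: -1 is shut, 1 is fully open, values between are in proportion; "tx", "ty", "tz": the shift along the tool's x, y, z in cm; "spin": the turn about the tool's z in degrees. In form: [{"grip": .., "tx": .., "ty": .., "tz": .., "spin": ..}, ...]. A call has 1 to 8 rows; each row shifts and turns the commanded pose from where the row before left it, along the tool's axes as they then stand; what a row does not reach is not made up. A row lasts 1/12 s, in which the tool goes at most 41.7 mm and 7.16 degrees, less where a joint would pass 70% of its speed; a pose out of reach is approached as far as the arm can. A call with a gripper value outside its range is refused whole. The fingers move at their own pace and stop on an object; FORCE is the grip in N (left out, the last holds). Time passes only in rows, so rows that do not move let the fingers close. It gives the time, the measured TCP pose, the force, the opening and the grip force at its end, in the units of the state.
- r.get_state(): the state, without advancing time (a new reading comes with each control period).
- optics.snapshot(name): name is "side" or "top" or "wrist"; returns (picture, depth): 384x512x3 uint8, red, green, blue; 384x512 float32, m along the optical axis (not along the pixel's ray), 0 where there is no reading.
- optics.get_calibration(name): a dict with "fx", "fy", "cx", "cy" (pixels), "extrinsics" (4x4, takes a point from world to camera coordinates). Camera axes: x right, y down, z forward; pixel columns grow to the right and rows downward; lengths in m; the calibration is good to about 2 mm. A picture is of the moment at which its call begins: read the wrist's pose just before it. get_calibration takes no time and is no camera call; for the wrist camera it gives the pose at the moment of the call.
- workorder.finish_job(): hands the job in; it is judged then, once.
The state is a dict: "clock": time; "q": joint angles; "qd": joint speeds; "joint_torque": joint torques, N m; "tool_pos": TCP position; "eef_rot": TCP orientation; "contact_force": force on the tool from outside, world axes, zero at the start; "moment": the same for the moment, N m; "opening": opening from 0.0 (shut) to 1.0 (fully open); "finger_force": force on a finger pad.
Only numpy, scipy, OpenCV 4.12 (cv2) and the standard library are available. Lean on these libraries where they do the work, as an engineer would, in place of code of your own. Each camera call takes 0.05 s, during which the arm holds its last target. There are 200 camera calls.

## Working session

There is one attempt and no reset: what is moved stays moved. The work goes in short steps, Python scripts to look and compute and a shell command to move; the robot and the scene stay as the last step left them, time stands still between calls to the robot, and variables do not carry over. Pictures are saved under pics/ and viewed, at most 10 in all, crops included, and the job is handed in when it is done.

```bash
mkdir -p pics; ls; python3 - <<'E'
from plant import r, optics, workorder
import cv2, numpy as np
s=r.get_state(); print(s, r.grip_point_offset)
ims=[]
for n in("top","side"):
    p,d=optics.snapshot(n); np.savez(f"pics/{n}1.npz",p=p,d=d); cv2.imwrite(f"pics/{n}1.png",cv2.resize(p[:,:,::-1],(800,600),interpolation=cv2.INTER_CUBIC))
    c=optics.get_calibration(n); print(n,c["fx"],c["cx"],np.round(c["extrinsics"],3).tolist())
E
```

```text
pics
{'clock': 0.0, 'q': array([ 1.15179777,  0.69001732, -0.19454282,  1.56634344,  0.15728397,
        0.90250297, -0.21509457]), 'qd': array([-0.00040543,  0.00275763,  0.00010804,  0.00103874,  0.0013661 ,
       -0.00093326, -0.00065003]), 'joint_torque': array([-1.20297762e-03, -5.27562475e+01, -1.26711935e+00, -1.53432012e+01,
       -5.27206413e-02,  6.40583763e-03,  1.70010835e-04]), 'tool_pos': array([ 0.27311991, -0.56145366,  0.23789012]), 'eef_rot': array([ 9.74469076e-01,  2.24519792e-01, -2.60808409e-04, -9.02693792e-04]), 'contact_force': array([-0.41815856, -0.85473958, -0.18693148]), 'moment': array([-0.01669978,  0.03428274, -0.00762385]), 'finger_force': 0.0, 'opening': 0.9997985787565777} -0.0187
top 404.17490240592554 255.1101846754565 [[0.025, -1.0, 0.004, -0.033], [-0.987, -0.026, -0.156, 0.568], [0.156, -0.0, -0.988, 1.217], [0.0, 0.0, 0.0, 1.0]]
side 464.99448358793467 255.92183853126681 [[-0.811, -0.585, -0.01, 0.443], [-0.439, 0.619, -0.651, 0.295], [0.388, -0.523, -0.759, 1.147], [0.0, 0.0, 0.0, 1.0]]
```

View pics/top1.png

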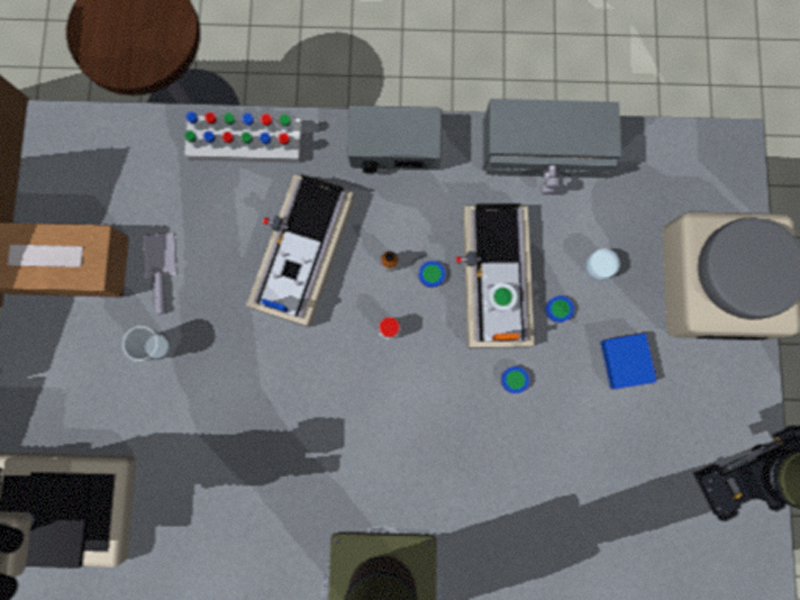

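View pics/side1.png

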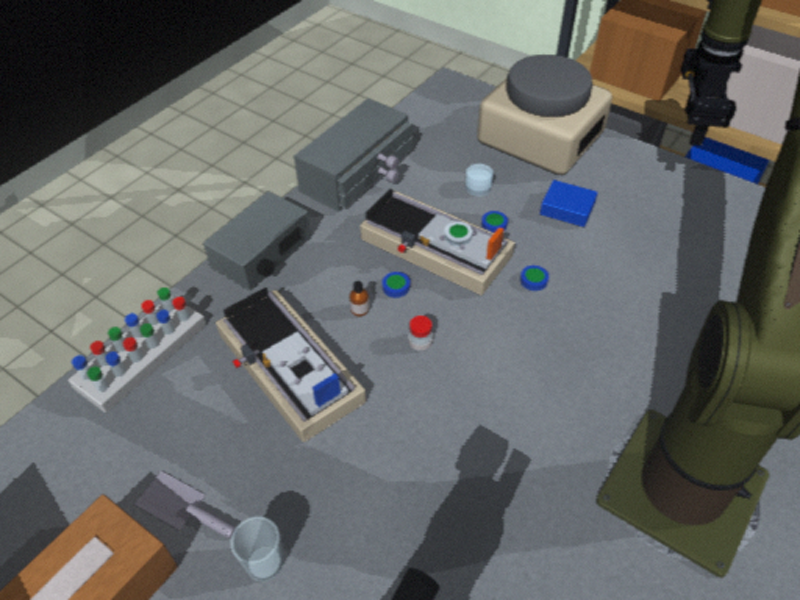

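The top view shows the orange stand at about (500,276)/800 px, its plate at (507,337) and the dish's green disc at (503,297). Three blue-rimmed look-alikes stand at (515,380), (560,308) and (432,273), the first of them near the approach path. I'll turn these into positions next.

```bash
cat > h.py <<'E'
from plant import r, optics, workorder
import cv2, numpy as np
from scipy.spatial.transform import Rotation as R
def ray(n,u,v,z):  # pixel at known height -> world
    c=optics.get_calibration(n); E=np.array(c["extrinsics"]); 
    d=E[:3,:3].T@np.array([(u-c["cx"])/c["fx"],(v-c["cy"])/c["fy"],1]); o=-E[:3,:3].T@E[:3,3]
    return o+d*(z-o[2])/d[2]
def cloud(n,d):
    c=optics.get_calibration(n); E=np.array(c["extrinsics"]); v,u=np.indices(d.shape)
    P=np.stack([(u-c["cx"])/c["fx"]*d,(v-c["cy"])/c["fy"]*d,d],-1)
    return (P-E[:3,3])@E[:3,:3]
E
python3 - <<'E'
from h import *
np.set_printoptions(precision=4,suppress=True)
for n,cs in(("top",[(463,206),(527,205),(534,346),(469,348)]),("side",[(361,229),(396,193),(515,246),(485,290)])):
    f=np.load(f"pics/{n}1.npz"); p,d=f["p"],f["d"]; C=cloud(n,d)
    q=[ray(n,u*.64,v*.64,.045) for u,v in cs]; print(n,"corners",np.array(q)[:,:2].tolist(),"mean",np.mean(q,0), [np.linalg.norm(q[i]-q[i-1]) for i in range(4)])
    h=cv2.cvtColor(p,cv2.COLOR_RGB2HSV)
    m=(h[...,0]>4)&(h[...,0]<16)&(h[...,1]>190)&(h[...,2]>120)
    k,l,st,ce=cv2.connectedComponentsWithStats(m.astype(np.uint8))
    for i in range(1,k):
        if st[i,4]>15:
            P=C[(l==i)&(d>0)]; print("orange",ce[i]/.64,st[i],np.median(P,0),np.percentile(P,3,0),np.percentile(P,97,0))
    m=(h[...,0]>50)&(h[...,0]<75)&(h[...,1]>150)&(h[...,2]>60)
    k,l,st,ce=cv2.connectedComponentsWithStats(m.astype(np.uint8))
    for i in range(1,k):
        if st[i,4]>40: P=C[(l==i)&(d>0)]; print("green",ce[i]/.64,np.median(P,0))
E
```

```text
top corners [[0.7547700757379454, -0.14483572822753493], [0.7603787102459225, -0.2757126204495529], [0.47237880193325044, -0.28767645639655576], [0.4651427258937543, -0.1593927168734758]] mean [ 0.6132 -0.2169  0.045 ] [np.float64(0.28999294421797145), np.float64(0.1309970140832904), np.float64(0.2882482967142639), np.float64(0.1284876594170615)]
orange [505.7049 336.0102] [316 214  16   3  43] [ 0.4848 -0.2218  0.108 ] [ 0.4815 -0.2399  0.1011] [ 0.4883 -0.2027  0.1121]
green [431.2078 272.8041] [ 0.6191 -0.0839  0.0161]
green [502.1307 295.901 ] [ 0.5668 -0.2188  0.0761]
green [559.7389 307.9837] [ 0.5539 -0.3469  0.0158]
green [514.8628 379.1921] [ 0.4065 -0.2549  0.0157]
side corners [[0.7429421637487633, -0.1378057172970174], [0.7497045407618833, -0.2678067748894781], [0.46405330531898137, -0.27526829067007375], [0.45165380691864615, -0.14173584878372014]] mean [ 0.6021 -0.2057  0.045 ] [np.float64(0.29131486875594326), np.float64(0.1301768209706546), np.float64(0.2857486702117794), np.float64(0.13410689988480204)]
orange [493.2904 242.1186] [312 147  10  18  68] [ 0.4814 -0.2101  0.0998] [ 0.4785 -0.2374  0.0701] [ 0.4863 -0.1983  0.11  ]
green [494.0755 218.7174] [ 0.5534 -0.3477  0.0162]
green [457.7841 230.3693] [ 0.5639 -0.2188  0.076 ]
green [534.2548 274.2308] [ 0.4054 -0.2562  0.0159]
green [395.3125 281.25  ] [ 0.6173 -0.0834  0.0162]
```

The positions agree: corners, plate and dish all give a stand centre near (0.614, -0.216), yaw about 2.6°, with the push face at about (0.479, -0.222). That puts the pre-contact pose at x 0.434, y -0.224. Next I turn by +23.4°, shut the fingers and travel high.

```bash
python3 -m creep '[{"grip":-1,"tx":0,"ty":0,"tz":0,"spin":5.85},{"grip":-1,"tx":0,"ty":0,"tz":0,"spin":5.85},{"grip":-1,"tx":0,"ty":0,"tz":0,"spin":5.85},{"grip":-1,"tx":0,"ty":0,"tz":0,"spin":5.85},{"grip":-1,"tx":1.5,"ty":-2.7,"tz":0,"spin":0},{"grip":-1,"tx":1.5,"ty":-2.7,"tz":0,"spin":0},{"grip":-1,"tx":1.5,"ty":-2.7,"tz":0,"spin":0},{"grip":-1,"tx":1.5,"ty":-2.7,"tz":0,"spin":0}]' 20
python3 -m creep '[{"grip":-1,"tx":1.4,"ty":-2.7,"tz":0,"spin":0},{"grip":-1,"tx":1.4,"ty":-2.7,"tz":0,"spin":0},{"grip":-1,"tx":1.4,"ty":-2.7,"tz":0,"spin":0},{"grip":-1,"tx":1.4,"ty":-2.7,"tz":0,"spin":0},{"grip":-1,"tx":1.4,"ty":-2.7,"tz":0,"spin":0},{"grip":-1,"tx":1.4,"ty":-2.7,"tz":0,"spin":0},{"grip":-1,"tx":1.4,"ty":-2.7,"tz":0,"spin":0},{"grip":-1,"tx":0,"ty":0,"tz":0,"spin":0}]'
python3 - <<'E'
from h import *
s=r.get_state(); print(s["clock"],s["tool_pos"],R.from_quat(s["eef_rot"]).as_matrix().round(4).tolist(),s["opening"])
p,d=optics.snapshot("wrist"); np.savez("pics/w1.npz",p=p,d=d); cv2.imwrite("pics/w1.png",cv2.resize(p[:,:,::-1],(800,600)))
C=cloud("wrist",d); h=cv2.cvtColor(p,cv2.COLOR_RGB2HSV)
m=(h[...,0]>4)&(h[...,0]<16)&(h[...,1]>190)&(h[...,2]>120)&(d>0)
P=C[m]; print(m.sum(), np.median(P,0) if m.any() else 0)
E
```

```text
clock: 0.77
tool_pos: [0.3288, -0.45, 0.2383]
eef_rot: [1.0, 0.022, -0.0, -0.0]
contact_force: [0.2, 0.5, 0.7]
opening: 0.417
finger_force: 0.0
clock: 1.43
tool_pos: [0.4212, -0.2514, 0.2385]
eef_rot: [1.0, 0.027, 0.001, -0.002]
contact_force: [0.5, 0.8, -0.9]
opening: 0.007
finger_force: 0.0
1.4333 [ 0.4212407  -0.25144995  0.23851302] [[0.9985, 0.0548, 0.0013], [0.0548, -0.9985, 0.0043], [0.0016, -0.0042, -1.0]] 0.006756447830754515
635 [ 0.48484872 -0.22840212  0.10760701]
```

View pics/w1.png

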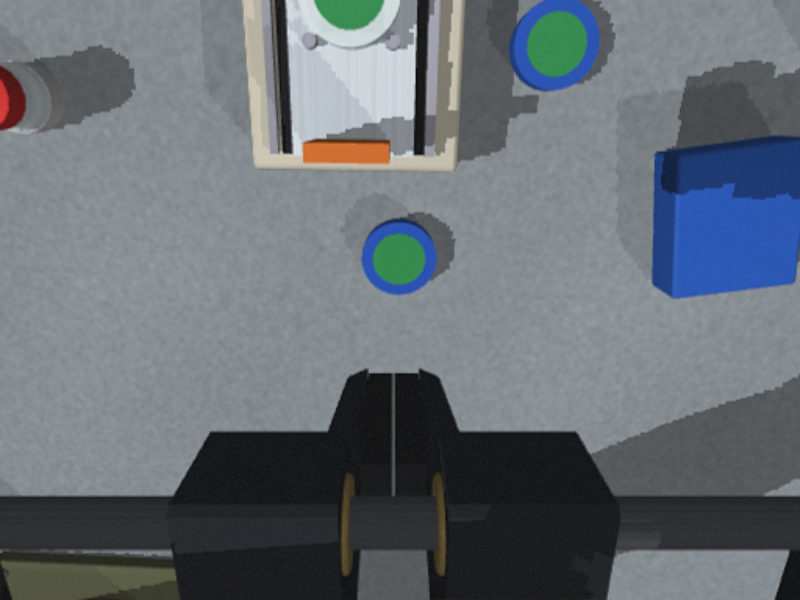

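The wrist view shows the plate top at (303–390, 141–163), square to the picture within a degree. The look-alike at (400,257) lies on the approach path and is 16 mm tall. The shut fingertips are at (393,373). I'll re-measure now that the arm has settled.

```bash
python3 - <<'E'
from h import *
s=r.get_state(); p,d=optics.snapshot("wrist")
s=r.get_state(); T=R.from_quat(s["eef_rot"]).as_matrix(); t=s["tool_pos"]; print(s["clock"],t,s["qd"].round(3).max(), np.degrees(np.arctan2(T[1,0],T[0,0])))
C=cloud("wrist",d); h=cv2.cvtColor(p,cv2.COLOR_RGB2HSV)
m=(h[...,0]>4)&(h[...,0]<16)&(h[...,1]>190)&(h[...,2]>120)&(d>0)
P=C[m]; print("world",P.mean(0),P.min(0),P.max(0)); L=(P-t)@T; print("tool",L.mean(0),L.min(0),L.max(0))
(c,sz,a)=cv2.minAreaRect((P[:,:2]*1000).astype(np.float32)); print("rect mm",c,sz,a)
g=(h[...,0]>50)&(h[...,0]<75)&(h[...,1]>150)&(d>0)&(C[...,2]>.07); print("dish disc",C[g].mean(0), C[g].max(0),C[g].min(0))
for u,v in((303,163),(390,163)): print(ray("wrist",u*.64,v*.64,.108))
for u,v in((256,167),(456,170),(262,0),(463,0)): print("deck",ray("wrist",u*.64,v*.64,.045))
E
```

```text
1.5333 [ 0.41854711 -0.25710664  0.23858526] 0.043 2.7351309530948216
world [ 0.48523142 -0.22754819  0.10741818] [ 0.48010335 -0.24866337  0.0978001 ] [ 0.49021393 -0.20492881  0.10971784]
tool [ 0.06806305 -0.02629487  0.13115373] [ 0.06313426 -0.04884119  0.12885523] [ 0.07251447 -0.00513034  0.14076404]
rect mm (484.970947265625, -226.83888244628906) (9.051599502563477, 43.70654296875) 1.9982517957687378
dish disc [ 0.55278682 -0.22344817  0.07642053] [ 0.55823653 -0.20781833  0.07849921] [ 0.54651797 -0.24021222  0.07467503]
[ 0.47698632 -0.20897055  0.108     ]
[ 0.47911188 -0.25341943  0.108     ]
deck [ 0.46718066 -0.16909548  0.045     ]
deck [ 0.47135573 -0.2950428   0.045     ]
deck [ 0.56091801 -0.17593321  0.045     ]
deck [ 0.56636789 -0.29080606  0.045     ]
```

```bash
python3 -m creep '[{"grip":-1,"tx":1,"ty":-1.5,"tz":0,"spin":0},{"grip":-1,"tx":1,"ty":-1.4,"tz":2,"spin":0},{"grip":-1,"tx":0,"ty":0,"tz":3,"spin":0},{"grip":-1,"tx":0,"ty":0,"tz":3,"spin":0},{"grip":-1,"tx":0,"ty":0,"tz":3,"spin":0},{"grip":-1,"tx":0,"ty":0,"tz":2.5,"spin":0},{"grip":-1,"tx":0,"ty":0,"tz":1.5,"spin":0},{"grip":-1,"tx":0,"ty":0,"tz":1,"spin":0}]'
python3 -m creep '[{"grip":-1,"tx":0,"ty":0,"tz":0,"spin":0},{"grip":-1,"tx":0,"ty":0,"tz":0,"spin":0},{"grip":-1,"tx":0,"ty":0,"tz":0,"spin":0}]'
python3 - <<'E'
from h import *
p,d=optics.snapshot("wrist"); s=r.get_state(); T=R.from_quat(s["eef_rot"]).as_matrix(); t=s["tool_pos"]; print(s["clock"],t,T.round(3).tolist())
C=cloud("wrist",d); h=cv2.cvtColor(p,cv2.COLOR_RGB2HSV)
m=(h[...,0]>4)&(h[...,0]<16)&(h[...,1]>190)&(h[...,2]>100)&(d>0)
P=C[m]; L=(P-t)@T; print("tool",L.mean(0),L.min(0),L.max(0)); print("world",P.min(0),P.max(0)); print(cv2.minAreaRect((P[:,:2]*1000).astype(np.float32)))
cv2.imwrite("pics/w2.png",cv2.resize(p[:,:,::-1],(800,600)))
p,d=optics.snapshot("side");cv2.imwrite("pics/s2.png",cv2.resize(p[70:230,200:400,::-1],(800,640))[:600])
E
```

```text
clock: 2.2
tool_pos: [0.4352, -0.2299, 0.0767]
eef_rot: [1.0, 0.021, -0.002, -0.0]
contact_force: [0.4, -0.3, 0.1]
opening: 0.006
finger_force: 0.0
clock: 2.45
tool_pos: [0.4372, -0.2293, 0.0796]
eef_rot: [1.0, 0.022, 0.001, 0.001]
contact_force: [-0.4, 0.1, 0.2]
opening: 0.004
finger_force: 0.0
2.5 [ 0.43739656 -0.22921432  0.07977807] [[0.999, 0.044, 0.002], [0.044, -0.999, -0.001], [0.002, 0.001, -1.0]]
tool [ 0.04911116  0.000393   -0.02799003] [ 0.04359643 -0.02553485 -0.03012654] [ 0.05398471  0.01834132 -0.02587203]
world [ 0.48016721 -0.24547627  0.10570579] [ 0.49176486 -0.2017042   0.10997013]
((485.9441223144531, -223.469482421875), (10.337409973144531, 43.86851501464844), 2.2892918586730957)
```

View pics/w2.png

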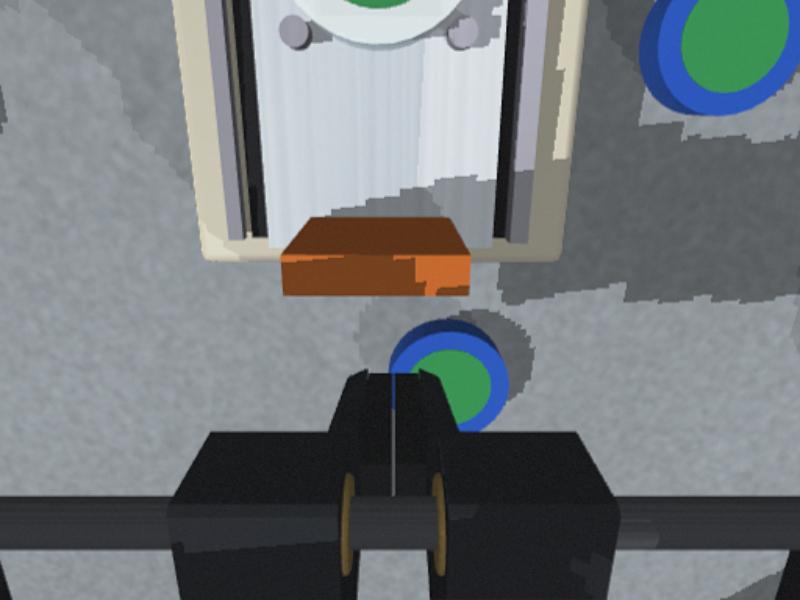

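View pics/s2.png

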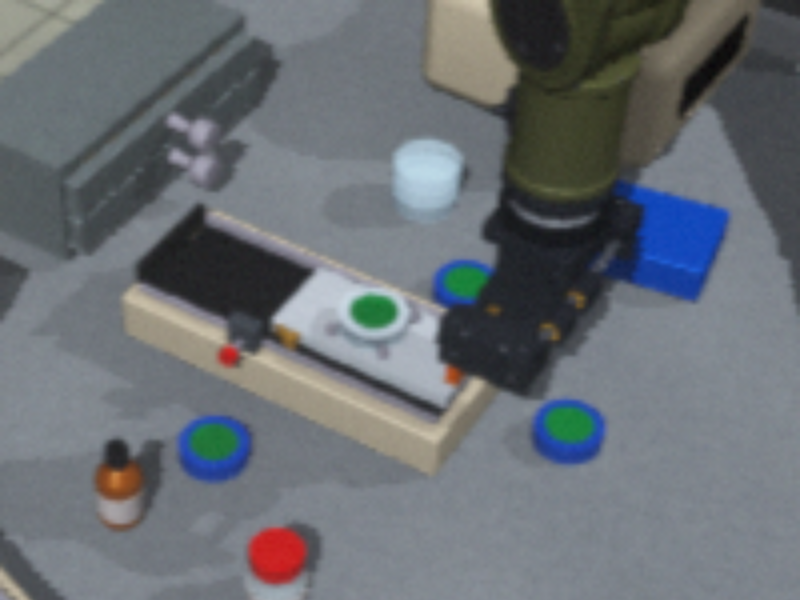

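The wrist view shows the plate at x 282–470 (centre 376) against the finger centre line at 393, so I shift ty by -0.35 cm. The side view shows the dish seated and nothing touched. The face is 44 mm ahead of the TCP. I'll approach gently to contact.

```bash
python3 -m creep '[{"grip":-1,"tx":0,"ty":-0.35,"tz":0.6,"spin":0},{"grip":-1,"tx":0.8,"ty":0,"tz":0,"spin":0},{"grip":-1,"tx":0.8,"ty":0,"tz":0,"spin":0},{"grip":-1,"tx":0.8,"ty":0,"tz":0,"spin":0},{"grip":-1,"tx":0.4,"ty":0,"tz":0,"spin":0},{"grip":-1,"tx":0.4,"ty":0,"tz":0,"spin":0},{"grip":-1,"tx":0.4,"ty":0,"tz":0,"spin":0},{"grip":-1,"tx":0,"ty":0,"tz":0,"spin":0}]'
python3 -m creep '[{"grip":-1,"tx":0.4,"ty":0,"tz":0,"spin":0},{"grip":-1,"tx":0.4,"ty":0,"tz":0,"spin":0},{"grip":-1,"tx":0.4,"ty":0,"tz":0,"spin":0},{"grip":-1,"tx":0.4,"ty":0,"tz":0,"spin":0}]'
python3 - <<'E'
from h import *
p,d=optics.snapshot("wrist"); s=r.get_state(); T=R.from_quat(s["eef_rot"]).as_matrix(); t=s["tool_pos"]; print(s["clock"],t,s["contact_force"])
C=cloud("wrist",d); h=cv2.cvtColor(p,cv2.COLOR_RGB2HSV)
m=(h[...,0]>4)&(h[...,0]<16)&(h[...,1]>190)&(h[...,2]>100)&(d>0)
P=C[m]; L=(P-t)@T; print("tool",L.min(0),L.max(0)); print("world",P.min(0),P.max(0))
g=(h[...,0]>50)&(h[...,0]<75)&(h[...,1]>150)&(d>0)&(C[...,2]>.07); print("disc",C[g].min(0),C[g].max(0))
E
```

```text
clock: 3.22
tool_pos: [0.4712, -0.2233, 0.0726]
eef_rot: [1.0, 0.022, -0.002, -0.0]
contact_force: [-5.0, -0.5, 3.4]
opening: 0.005
finger_force: 2.3
clock: 3.55
tool_pos: [0.4847, -0.2228, 0.0725]
eef_rot: [1.0, 0.021, -0.004, -0.001]
contact_force: [-7.7, 0.3, 5.5]
opening: 0.003
finger_force: 3.8
3.6 [ 0.48596834 -0.22276799  0.07254404] [-4.65174405 -0.5200468   3.08995611]
tool [ 0.01003129 -0.0207124  -0.03714435] [ 0.02055112  0.02274953 -0.03364098]
world [ 0.49595334 -0.24481947  0.10609974] [ 0.50737957 -0.20128301  0.10959306]
disc [ 0.56298066 -0.23827535  0.07379822] [ 0.59662678 -0.20111322  0.07881556]
```

Contact is made with about 10 mm between the TCP and the face, and the shuttle is about 16 mm in at 5–8 N. I'll push on to about 63 mm.

```bash
python3 -m creep '[{"grip":-1,"tx":0.6,"ty":0,"tz":0,"spin":0},{"grip":-1,"tx":0.6,"ty":0,"tz":0,"spin":0},{"grip":-1,"tx":0.6,"ty":0,"tz":0,"spin":0},{"grip":-1,"tx":0.6,"ty":0,"tz":0,"spin":0},{"grip":-1,"tx":0.6,"ty":0,"tz":0,"spin":0},{"grip":-1,"tx":0.6,"ty":0,"tz":0,"spin":0},{"grip":-1,"tx":0.6,"ty":0,"tz":0,"spin":0},{"grip":-1,"tx":0.4,"ty":0,"tz":0,"spin":0}]'
python3 -m creep '[{"grip":-1,"tx":0,"ty":0,"tz":0,"spin":0},{"grip":-1,"tx":0,"ty":0,"tz":0,"spin":0}]'
python3 - <<'E'
from h import *
p,d=optics.snapshot("wrist"); s=r.get_state(); T=R.from_quat(s["eef_rot"]).as_matrix(); t=s["tool_pos"]; print(s["clock"],t,s["contact_force"])
C=cloud("wrist",d); h=cv2.cvtColor(p,cv2.COLOR_RGB2HSV)
m=(h[...,0]>4)&(h[...,0]<16)&(h[...,1]>190)&(h[...,2]>100)&(d>0)
P=C[m]; L=(P-t)@T; print("tool",L.min(0),L.max(0)); print("world",P.min(0),P.max(0))
g=(h[...,0]>50)&(h[...,0]<75)&(h[...,1]>150)&(d>0)&(C[...,2]>.07); print("disc",C[g].min(0),C[g].max(0))
E
```

```text
clock: 4.27
tool_pos: [0.5295, -0.2209, 0.0722]
eef_rot: [1.0, 0.021, -0.005, -0.001]
contact_force: [-10.3, -0.7, 6.2]
opening: 0.006
finger_force: 4.9
clock: 4.43
tool_pos: [0.5303, -0.2209, 0.0722]
eef_rot: [1.0, 0.021, -0.004, -0.0]
contact_force: [-8.4, 0.5, 4.6]
opening: 0.008
finger_force: 3.9
4.4833 [ 0.53023066 -0.22089993  0.07220862] [-7.75279407 -0.51571423  5.09108304]
tool [ 0.00985632 -0.0207113  -0.03728988] [ 0.02069698  0.02303249 -0.03388201]
world [ 0.54037188 -0.24332632  0.10593213] [ 0.55154219 -0.19950714  0.10932075]
disc [ 0.60727037 -0.23664999  0.07420725] [ 0.64092875 -0.19926166  0.0785964 ]
```

The shuttle is about 60 mm in at about 8 N, well past the pin. I'll let go by drawing straight back quickly.

```bash
python3 -m creep '[{"grip":-1,"tx":-3,"ty":0,"tz":0,"spin":0},{"grip":-1,"tx":-3.5,"ty":0,"tz":0,"spin":0},{"grip":-1,"tx":-2.5,"ty":0,"tz":0,"spin":0},{"grip":-1,"tx":-1,"ty":0,"tz":-1,"spin":0},{"grip":-1,"tx":0,"ty":0,"tz":-3,"spin":0},{"grip":-1,"tx":0,"ty":0,"tz":-4,"spin":0},{"grip":-1,"tx":0,"ty":0,"tz":-3,"spin":0},{"grip":-1,"tx":0,"ty":0,"tz":-1,"spin":0}]'
python3 -m creep '[{"grip":-1,"tx":0,"ty":0,"tz":0,"spin":0},{"grip":-1,"tx":0,"ty":0,"tz":0,"spin":0},{"grip":-1,"tx":0,"ty":0,"tz":0,"spin":0},{"grip":-1,"tx":0,"ty":0,"tz":0,"spin":0},{"grip":-1,"tx":0,"ty":0,"tz":0,"spin":0},{"grip":-1,"tx":0,"ty":0,"tz":0,"spin":0}]'
python3 - <<'E'
from h import *
p,d=optics.snapshot("wrist"); s=r.get_state(); print(s["clock"],s["tool_pos"],s["contact_force"])
C=cloud("wrist",d); h=cv2.cvtColor(p,cv2.COLOR_RGB2HSV)
m=(h[...,0]>4)&(h[...,0]<16)&(h[...,1]>190)&(h[...,2]>100)&(d>0)
P=C[m]; print("world",P.min(0),P.max(0))
g=(h[...,0]>50)&(h[...,0]<75)&(h[...,1]>150)&(d>0)&(C[...,2]>.07); print("disc",C[g].min(0),C[g].max(0))
cv2.imwrite("pics/w3.png",cv2.resize(p[:,:,::-1],(800,600)))
p,d=optics.snapshot("top"); cv2.imwrite("pics/t3.png",cv2.resize(p[100:280,140:420,::-1],(800,514)))
E
```

```text
clock: 5.15
tool_pos: [0.4382, -0.2261, 0.1977]
eef_rot: [1.0, 0.022, 0.005, 0.002]
contact_force: [-0.6, 0.9, -0.0]
opening: 0.003
finger_force: 0.0
clock: 5.65
tool_pos: [0.4343, -0.2248, 0.1918]
eef_rot: [1.0, 0.022, -0.001, -0.0]
contact_force: [-0.3, -0.7, 0.3]
opening: 0.004
finger_force: 0.0
5.7 [ 0.43432936 -0.22485487  0.1919822 ] [0.32628422 0.04070821 0.3770173 ]
world [ 0.51990154 -0.24362992  0.1057871 ] [ 0.5303784  -0.20069736  0.11018973]Traceback (most recent call last):
  File "<stdin>", line 6, in <module>
    return umr_minimum(a, axis, None, out, keepdims, initial, where)
ValueError: zero-size array to reduction operation minimum which has no identity
```

The face is now at x = 0.520, so 40 mm of travel: caught on the pin. The disc is simply outside the wrist view, so I'll check the dish and the bench from above.

```bash
python3 - <<'E'
from h import *
p,d=optics.snapshot("top"); cv2.imwrite("pics/t3.png",cv2.resize(p[100:280,140:420,::-1],(800,514)))
C=cloud("top",d); h=cv2.cvtColor(p,cv2.COLOR_RGB2HSV)
m=((h[...,0]>50)&(h[...,0]<75)&(h[...,1]>150)&(h[...,2]>60)).astype(np.uint8)
k,l,st,ce=cv2.connectedComponentsWithStats(m)
for i in range(1,k):
    if st[i,4]>40: print(np.median(C[(l==i)&(d>0)],0))
E
```

```text
[ 0.61916528 -0.08380921  0.01574613]
[ 0.60463142 -0.21822798  0.07626158]
[ 0.4001646  -0.25632563  0.01621111]
```

View pics/t3.png

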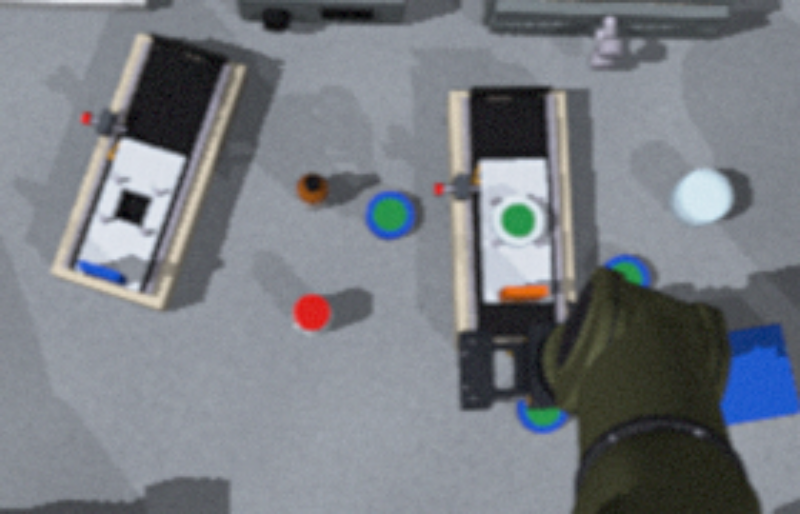

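The top view shows the orange plate at (525,292) and the dish seated between its posts at (517,220), 38–40 mm further in at its right height. The spare stand, the bystanders and the look-alikes haven't moved; the near one is only half hidden by the gripper. The robot is touching nothing, so I'm handing in.

```bash
python3 -c "
from plant import workorder
print(workorder.finish_job())"
```

```text
the job is handed in; nothing more can be done
None
```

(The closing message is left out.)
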